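# Feed a scoop blank into the boring station

### The arm

A 6-joint arm with a two-finger parallel gripper is mounted at the origin on the work surface. World frame = base frame: x ahead of the robot, y to its left, z up, the work surface at z = 0. Lengths are in m, angles in rad, forces in N, time in s.
With the tool pointing down it reaches from about 0.375 to 0.925 m from the base axis. Payload 5.7 kg.
Tool frame: the origin (TCP) lies at the very end of the fingers, on their centre line; the grasp point (between the pads) lies 19 mm behind it; z points along the fingers, y is the line along which they close (so a half turn about z gives the same grasp; the last joint's range is limited). The gripper opens to 85 mm and grips with 20 to 120 N. Pads are 22 mm wide; open, the fingers measure 114 mm over their backs; the gripper's body (76 mm by 85 mm) begins 54 mm behind the grasp point. The pads swing forward as they close: fully open they stand 13 mm farther back than shut.
Start: joints at [1.221, 0.359, 1.51, -0, 1.272, -0.115], TCP at [0.14, 0.584, 0.231] pointing down, gripper open.
Joint ranges: [-2.97, 2.97], [-1.01, 2.36], [0.21, 2.38], [-0.96, 4.11], [0.2, 2.71], [-2.98, 2.98]. Speed limits (rad/s): [2.39, 2.39, 3.14, 3.14, 3.14, 3.14].

### API

Orientations are given as a unit quaternion [x, y, z, w].
In Python, from plant import ctrl gives the robot as it stands.
- The arm moves only by the tool apply_moves, never from a script. Its argument "motion" is a list that holds one entry, the list of rows, each a list of 5 numbers: the opening, from 0 (shut) to 1 (fully open), then the shift along the world's x, y, z in mm, then the turn about the world's z in rad. A call has 1 to 12 rows; each row shifts and turns the commanded pose from where the row before left it; what a row does not reach is not made up. A row lasts 1/8 s, in which the tool goes at most 62.5 mm and 10.7 degrees, less where a joint would pass 70% of its speed; a pose out of reach is approached as far as the arm can. A call is refused whole if a number of a shift passes 62.5 or a number of a turn 0.188, either way. A call with a gripper value outside its range is refused whole. The fingers move at their own pace and stop on an object; the grip force is fixed at half the most. Time passes only in rows, so rows that do not move let the fingers close. It gives the time, the measured TCP pose, the force, the opening and the grip force at its end, in the units of the state.
- ctrl.read_state(): the state, without advancing time (a new reading comes with each control period).
- ctrl.camera(name): name is "scene" or "side" or "wrist"; returns the picture (384x512x3 uint8, blue, green, red); there is no depth.
- ctrl.get_calibration(name): a dict with "fx", "fy", "cx", "cy" (pixels), "R" (3x3) and "t" (3): a world point X has camera coordinates R X + t. Camera axes: x right, y down, z forward; pixel columns grow to the right and rows downward; lengths in m; the calibration is good to about 2 mm. The wrist camera is an equidistant fisheye: a pixel r from the principal point sees the ray r / f radians off the axis. A picture is of the moment at which its call begins: read the wrist's pose just before it. get_calibration takes no time and is no camera call; for the wrist camera it gives the pose at the moment of the call.
- ctrl.close_job(): hands the job in; it is judged then, once.
The state is a dict: "t": time; "q": joint angles; "qvel": joint speeds; "joint_torque": joint torques, N m; "position": TCP position; "tcp_rot": TCP orientation; "wrist_force": force on the tool from outside, world axes, zero at the start; "wrist_torque": the same for the moment, N m; "grip_width": finger opening in m; "gripper_force": force on a finger pad.
Only numpy, scipy, OpenCV 4.12 (cv2) and the standard library are available. Lean on these libraries where they do the work, as an engineer would, in place of code of your own. Each camera call takes 0.05 s, during which the arm holds its last target. There are 200 camera calls.

### The job

Draw the wooden scoop blank out of the low rack, lay it down flat on the bench clear of the rack and let go, then take it another way, from its handle end, so that it can be slid wide end first under the clear guard of the boring station until it sits snug against both the side fence and the end stop, pushing gently rather than ramming it. Let go, then press the large clamp button fully and let it up, and after it the small start button, neither of them before the blank is home. Do not disturb the glue bottle, the tin or the brush.

Things in the scene. Friction and masses are not known exactly. Their poses are not given: they have to be found in the camera images.
- blank: Paddle-shaped blank of pale wood, 20 mm thick, lying flat: wide part 110 x 56 mm, handle 90 x 26 mm in line with it. Origin: underside, centre of the wide part; x runs along it from handle to wide end, y across, z up. Wide end's face at x = +55 mm, handle from x = -55 to -145 mm. At the start the handle is in the rack and some 65 mm of the wide end sticks out.
- blank_tip (a point): Underside, middle of the end face of the blank's wide end (55 mm ahead of the blank's origin).
- blank_tail (a point): Underside, middle of the end face of the blank's handle (145 mm behind the blank's origin).
- rack: Low plywood rack fixed to the bench: one compartment 80 mm wide, 46 mm high, 160 mm deep, open at the mouth. Outside width 116 mm, roof top 58 mm high, offcuts on the roof up to 100 mm high from 65 mm behind the mouth. Origin: on the bench, middle of the mouth; x points INTO the rack, y across, z up.
- station: Boring station fixed to the bench. Origin: on the bench in the corner of end stop and fence. x is the feed direction. End stop's face: plane x = 0, behind it a green head 185 mm high. Fence's face: plane y = 0, from x = -85 to 0 mm; the fence (22 mm thick) lies at y < 0, the blank belongs at y > 0. Floor is the bench, no step. Home: blank's origin at x = -55, y = +28 mm, same axes.
- guard_edge (a point): Middle of the upper front edge of the station's clear guard plate, at station x = -85, y = +28, z = 45 mm. The plate covers station x = -85 to +20, y = -22 to +78 mm, is 5 mm thick, with 40 mm free under it; the mouth (x = -85) and the side at y = +78 are open.
- clamp (a joint): Travel of the large clamp button (48 mm across): 0 up, 0.006 m fully pressed, springs back, about 4 N.
- clamp_top (a point): Centre of the top of the large clamp button; press straight down. It sits on a grey box 70 x 70 mm.
- start (a joint): Travel of the small start button (24 mm across): 0 up, 0.006 m fully pressed, springs back, about 4 N.
- start_top (a point): Centre of the top of the small start button; press straight down. It sits on a box like the other one's; the two boxes may change places.
- glue: White glue bottle, 54 mm across, 150 mm high, standing; origin under its centre. Leave it alone.
- tin: Metal tin, 70 mm across, 60 mm high; origin under its centre. Leave it alone.
- brush: Small bench brush with a wooden handle, lying to the left of the rack's far side; leave it alone.
There are look-alikes about, which are no part of the job. Leave any purple look-alike of the blank alone.

How it is judged:
By the outcome, as a careful person would: the job done as asked, in the order asked, and still so for the second after the job is handed in, with the robot touching nothing.
It also fails if it takes over 72 s, if anything falls off the work surface, if the arm or the gripper's body presses on something with over 40 N, if the wrist force passes 120 N, or if a joint passes its speed limit or range.

## Working session

There is one attempt and no reset: what is moved stays moved. The work goes in short steps, Python scripts to look and compute and a tool call to move; the robot and the scene stay as the last step left them, time stands still between calls to the robot, and variables do not carry over. Pictures are saved under pics/ and viewed, at most 10 in all, crops included, and the job is handed in when it is done.

Besides the shell and the picture viewer there is one more tool, called after "Call:" as name([rows], argument=value, ...), one row to a line, values as JSON. apply_moves: Moves the arm, as the interface text tells. Its arguments: {"type":"object","properties":{"motion":{"type":"array"}},"required":["motion"]}

```bash
ls; mkdir -p pics; python3 - <<'E'
from plant import ctrl
import cv2,numpy as np
for n in ("scene","side"):
    im=ctrl.camera(n); cv2.imwrite(f"pics/{n}0.png",im)
    c=ctrl.get_calibration(n); print(n,c)
s=ctrl.read_state(); print(s)
a=cv2.imread("pics/scene0.png");b=cv2.imread("pics/side0.png")
E
```

```text
pics
scene {'fx': 381.90029621651433, 'fy': 381.90029621651433, 'cx': 248.5183898198839, 'cy': 179.08120843199384, 'R': array([[ 0.68635975,  0.72724999,  0.00421272],
       [ 0.51020455, -0.47737376, -0.71540591],
       [-0.5182679 ,  0.49317517, -0.69869638]]), 't': array([-0.42071188, -0.18340812,  1.3042333 ])}
side {'fx': 467.7171405507423, 'fy': 467.7171405507423, 'cx': 259.98305765261756, 'cy': 195.61953262912488, 'R': array([[ 0.98299374, -0.18338999,  0.00956177],
       [-0.11098974, -0.63478843, -0.76467309],
       [ 0.14630309,  0.75060759, -0.64434746]]), 't': array([-0.49487721,  0.16049183,  1.13861213])}
{'t': 0.1, 'q': array([ 1.22088984e+00,  3.59414229e-01,  1.51133682e+00, -1.45143524e-05,
        1.27252505e+00, -1.15108594e-01]), 'qvel': array([ 0.00040873, -0.0011801 , -0.00141563, -0.0018591 , -0.00083331,
        0.00096361]), 'joint_torque': array([-1.34228976e-03, -5.28651953e+01, -2.79347706e+01, -3.17713066e-04,
        5.09009755e-03, -2.14537243e-05]), 'position': array([0.13938875, 0.58293897, 0.23054402]), 'tcp_rot': array([ 1.17127292e-01,  9.93116554e-01, -8.20671085e-04, -1.87199939e-04]), 'wrist_force': array([ 0.17096411,  0.14653831, -0.01459458]), 'wrist_torque': array([ 0.00752351, -0.04967962,  0.00305729]), 'gripper_force': 0.0, 'grip_width': 0.08535410401328389}
```

View pics/scene0.png

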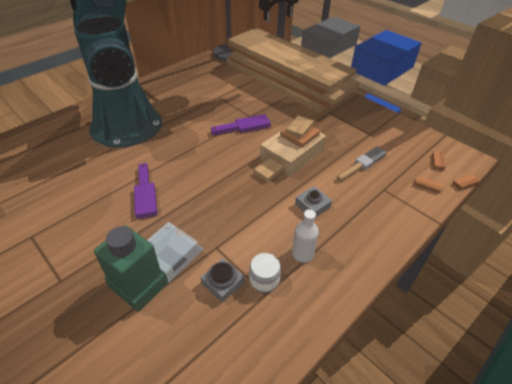

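View pics/side0.png

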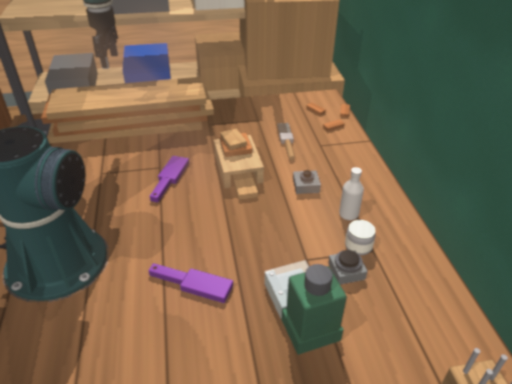

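The scene view shows the rack mouth near (270,165) with the blank's end at (265,172), the station's head at (130,265) with its guard at (172,250), the large button at (222,272), the small one at (314,197), the tin at (265,270) and the glue at (305,240). The side view shows the rack at (238,160), the blank end at (247,192), and the station at (310,300). I'll enlarge the important areas.

```bash
cat > h.py <<'E'
import cv2,numpy as np
from plant import ctrl
def ray(n,u,v):
    c=ctrl.get_calibration(n);R=np.array(c["R"]);t=np.array(c["t"])
    d=np.array([(u-c["cx"])/c["fx"],(v-c["cy"])/c["fy"],1.])
    return -R.T@t, R.T@d
def onz(n,u,v,z):
    o,d=ray(n,u,v); return (o+d*(z-o[2])/d[2])*1000
def proj(n,X):
    c=ctrl.get_calibration(n);p=np.array(c["R"])@np.array(X)+np.array(c["t"])
    return np.array([c["fx"]*p[0]/p[2]+c["cx"],c["fy"]*p[1]/p[2]+c["cy"]])
def crop(im,x,y,w,h,s,step=10):
    o=cv2.resize(im[y:y+h,x:x+w],None,fx=s,fy=s,interpolation=cv2.INTER_CUBIC)
    for u in range((x//step+1)*step,x+w,step):
        cv2.line(o,((u-x)*s,0),((u-x)*s,6 if u%50 else 14),(0,0,255),1)
        cv2.putText(o,str(u),((u-x)*s-10,22),0,.35,(0,0,255),1)
    for v in range((y//step+1)*step,y+h,step):
        cv2.line(o,(0,(v-y)*s),(6,(v-y)*s),(0,0,255),1)
        cv2.putText(o,str(v),(8,(v-y)*s+4),0,.35,(0,0,255),1)
    return o
E
python3 - <<'E'
from h import *
a=cv2.imread("pics/scene0.png");b=cv2.imread("pics/side0.png")
A=np.vstack([crop(a,245,110,100,74,4),crop(b,200,120,100,74,4)])
B=np.vstack([crop(a,90,215,100,74,4)[:,:],crop(b,258,255,100,74,4)])
A=np.hstack([A,B]);print(A.shape)
cv2.imwrite("pics/c1.png",A)
E
```

```text
(592, 800, 3)
```

View pics/c1.png

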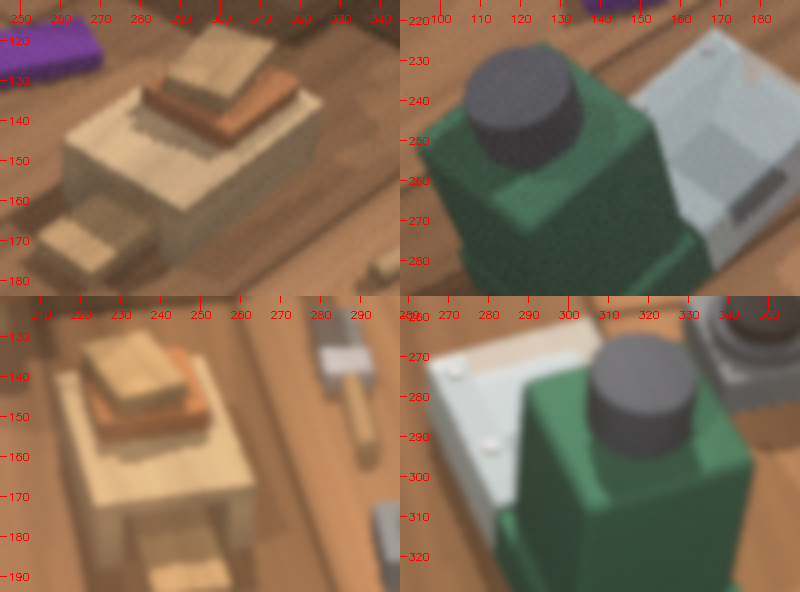

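The crops show the rack roof corners at scene (261,144.5), (290.7,162.5), (325.5,135.5) and side (224,173), (263.5,167.5); the blank's end sticks out at scene (254–275,165–179). The guard's corners are at scene (168.7,222) and side (265,271.5), (304,260.5).

```bash
python3 - <<'E'
from h import *
np.set_printoptions(precision=1,suppress=True)
for l,n,u,v,z in [("roofL","scene",260.7,144.5,.058),("roofR","scene",290.7,162.5,.058),("roofRb","scene",325.5,135.5,.058),
("roofL","side",224.2,172.8,.058),("roofR","side",263.5,167.5,.058),("roofLb","side",213.7,139.7,.058),
("blankA","scene",254.2,169.2,.02),("blankB","scene",268,178.7,.02),("blankC","scene",275,172.5,.02),
("g1","scene",168.7,222,.045),("g2","scene",203,243,.045),("g1","side",265,271.5,.045),("g2","side",304.2,260.5,.045),
("headtop a","scene",94.5,253,.185),("headtop b","scene",123,273,.185),("headtop c","scene",152.5,246,.185),
("big","scene",222,269,.04),("big","side",347,257,.04),("small","scene",314,194,.04),("small","side",307,175,.04),
("tin","scene",265,264,.06),("tin","side",361,230,.06),("glue","scene",310,213,.15),("glue","side",355,171,.15)]:
    print(l,n,onz(n,u,v,z))
a=cv2.imread("pics/scene0.png");b=cv2.imread("pics/side0.png")
A=np.vstack([crop(a,155,215,100,74,4),crop(b,225,165,100,74,4)])
B=np.vstack([crop(a,245,180,100,74,4),crop(b,315,220,100,74,4)])
cv2.imwrite("pics/c2.png",np.hstack([A,B]))
E
```

```text
roofL scene [438.6 214.3  58. ]
roofR scene [554.2 219.9  58. ]
roofRb scene [543.6 390.7  58. ]
roofL side [438.8 207.8  58. ]
roofR side [553.  213.4  58. ]
roofLb side [428.  381.2  58. ]
blankA scene [474.4 153.6  20. ]
blankB scene [530.1 154.7  20. ]
blankC scene [525.9 187.9  20. ]
g1 scene [ 487.3 -153.2   45. ]
g2 scene [ 595.2 -131.    45. ]
g1 side [ 485.2 -157.7   45. ]
g2 side [ 581.4 -141.    45. ]
headtop a scene [ 562.9 -348.3  185. ]
headtop b scene [ 637.  -331.6  185. ]
headtop c scene [ 623.2 -260.8  185. ]
big scene [ 677.  -142.4   40. ]
big side [ 685.4 -143.7   40. ]
small scene [669.3 187.5  40. ]
small side [674.4 180.3  40. ]
tin scene [742.5 -72.6  60. ]
tin side [739.6 -81.6  60. ]
glue scene [757.6  46.3 150. ]
glue side [753.2  38.4 150. ]
```

View pics/c2.png

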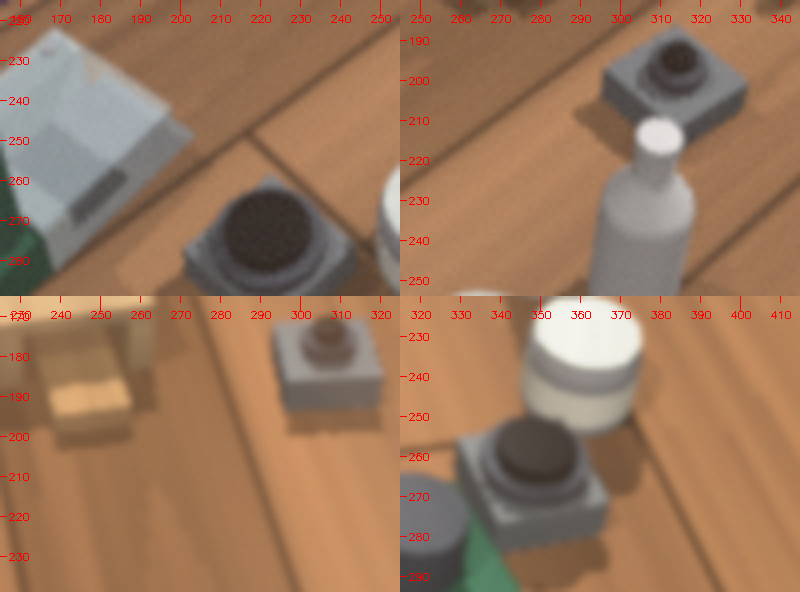

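The crops show the large button at scene (222,272)/side (348,258) and the small one at scene (314,195)/side (307,174), with the glue bottle's neck near scene (310,213). The guard's front corners are at scene (168.5,222) and (197.5,241). I'll move over the blank and look with the wrist camera.

Call:
apply_moves([
  [[1,30,-30,0,-0.13],[1,36,-45,0,-0.13],[1,36,-45,0,-0.13],[1,36,-45,0,-0.13],[1,36,-45,0,-0.13],[1,36,-45,0,-0.13],[1,36,-45,0,-0.13],[1,36,-45,0,-0.13],[1,36,-45,0,-0.13],[1,36,-45,0,-0.12],[1,0,0,0,0],[1,0,0,0,0]],
])

```text
t: 1.6
position: [0.4928, 0.1486, 0.2308]
tcp_rot: [0.691, 0.723, -0.001, -0.001]
wrist_force: [0.0, 1.1, -0.1]
grip_width: 0.0854
gripper_force: 0.0
```

```bash
python3 - <<'E'
from h import *
s=ctrl.read_state();print(s['t'],s['position'],s['tcp_rot'],s['q'])
c=ctrl.get_calibration("wrist");im=ctrl.camera("wrist");cv2.imwrite("pics/w1.png",im)
np.savez("w1.npz",**{k:np.array(v) for k,v in c.items()});print(c)
E
```

```text
1.6 [0.49279103 0.14855586 0.23080631] [ 6.90704151e-01  7.23136881e-01 -5.08653191e-04 -7.54535338e-04] [1.58097792e-01 2.37571468e-01 1.69097760e+00 6.24439966e-04
 1.21476691e+00 1.12008789e-01]
{'fx': 297.3186396354542, 'fy': 297.3186396354542, 'cx': 256.5945368613316, 'cy': 189.45536830840547, 'R': array([[ 0.99893854,  0.04600846, -0.00223838],
       [ 0.04485877, -0.96063833,  0.27415633],
       [ 0.01046324, -0.27396573, -0.96168253]]), 't': array([-0.49947545,  0.08580967,  0.41460144])}
```

View pics/w1.png

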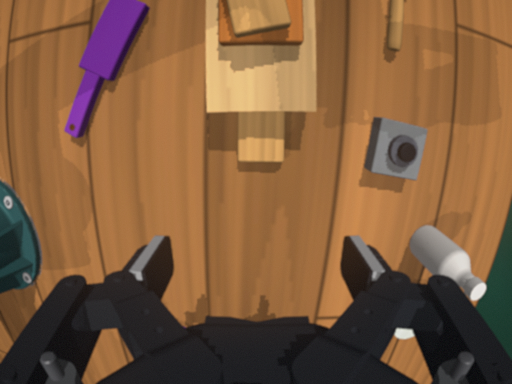

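The wrist view shows the rack's roof front edge from (207,111) to (316,110), the blank's end top edge from (238,152) to (283,153), and the small button's top at (404,151).

```bash
cat >> h.py <<'E'
def wz(f,u,v,z):
    c=np.load(f);x=(u-c["cx"])/c["fx"];y=(v-c["cy"])/c["fy"];th=np.hypot(x,y)
    k=np.sin(th)/th; d=c["R"].T@np.array([x*k,y*k,np.cos(th)]);o=-c["R"].T@c["t"]
    return (o+d*(z-o[2])/d[2])*1000
E
python3 - <<'E'
from h import *
np.set_printoptions(precision=1,suppress=True)
for l,u,v,z in [("roofL",207,111,.058),("roofR",316,110,.058),("tipL",238.5,153,.02),("tipR",283.5,153,.02),("botL",239,161,.0),("botR",283,163,0),("neckL",239,112,.02),("neckR",284,112,.02),("small",404,151,.045),("boxA",379,118,.03),("boxB",427,126,.03),("boxC",366,168,.03)]: print(l,wz("w1.npz",u,v,z))
for z in(.03,.04,.05): print(z,onz("scene",315,194,z),onz("side",307,173,z),wz("w1.npz",404,151,z))
im=cv2.imread("pics/w1.png"); g=cv2.cvtColor(im,cv2.COLOR_BGR2HSV)
m=cv2.inRange(g[100:180,200:320],(10,40,170),(30,130,255)); 
for r in range(105,170,4):
    print(r,im[r,228:296:4].sum(1).tolist())
E
```

```text
roofL [437.7 212.9  58. ]
roofR [553.3 219.7  58. ]
tipL [470.7 162.7  20. ]
tipR [524.9 165.3  20. ]
botL [470.6 149.2   0. ]
botR [527.  149.2   0. ]
neckL [469.5 212.   20. ]
neckR [522.6 214.6  20. ]
small [670.7 182.   45. ]
boxA [638.6 217.9  30. ]
boxB [709.8 216.1  30. ]
boxC [628.2 154.8  30. ]
0.03 [665.9 197.8  30. ] [681. 202.  30.] [678.9 180.4  30. ]
0.04 [671.1 189.5  40. ] [676.9 189.5  40. ] [673.4 181.5  40. ]
0.05 [676.3 181.2  50. ] [672.7 176.9  50. ] [668.  182.6  50. ]
105 [524, 553, 556, 562, 554, 562, 555, 529, 534, 526, 509, 498, 501, 447, 456, 457, 454]
109 [527, 552, 561, 564, 559, 563, 555, 532, 537, 531, 510, 496, 505, 457, 461, 461, 456]
113 [257, 268, 256, 342, 328, 353, 341, 350, 337, 314, 342, 331, 348, 349, 270, 227, 248]
117 [260, 267, 264, 344, 331, 355, 346, 349, 335, 320, 348, 335, 348, 351, 275, 230, 257]
121 [262, 269, 259, 350, 331, 354, 343, 354, 338, 319, 342, 327, 345, 351, 269, 222, 251]
125 [262, 269, 258, 343, 334, 355, 348, 355, 339, 324, 341, 325, 349, 348, 262, 219, 255]
129 [261, 269, 255, 345, 333, 357, 348, 353, 331, 321, 342, 334
[... 226 characters left out ...]
 477, 465, 501, 487, 490, 461, 460, 480, 454, 493, 485, 298, 213, 236]
145 [258, 262, 254, 477, 470, 495, 484, 491, 460, 454, 475, 448, 494, 478, 277, 205, 236]
149 [252, 258, 253, 477, 469, 499, 489, 489, 459, 458, 478, 449, 490, 477, 295, 243, 249]
153 [353, 360, 291, 481, 473, 502, 488, 488, 454, 464, 473, 444, 491, 474, 305, 290, 319]
157 [348, 359, 335, 478, 476, 494, 481, 486, 456, 461, 475, 441, 490, 475, 318, 314, 323]
161 [351, 356, 335, 323, 331, 349, 347, 353, 342, 344, 358, 347, 384, 374, 317, 320, 316]
165 [348, 357, 339, 262, 253, 240, 236, 250, 242, 234, 228, 237, 231, 249, 319, 320, 318]
169 [344, 356, 341, 255, 254, 237, 238, 241, 238, 239, 231, 235, 226, 300, 317, 314, 316]
```

Call:
apply_moves([
  [[1,4,27,-50,0],[1,0,0,-60,0],[1,0,0,-60,0],[1,0,0,-30,0],[1,0,0,-18,0],[1,0,0,-9,0],[1,0,0,0,0],[0.5,0,0,0,0],[0.4,0,0,0,0],[0.4,0,0,0,0],[0.4,0,0,0,0],[0.4,0,0,0,0]],
])

```text
t: 3.15
position: [0.4982, 0.1758, 0.0056]
tcp_rot: [0.691, 0.723, 0.001, 0.0]
wrist_force: [-1.1, 1.1, 6.5]
grip_width: 0.0541
gripper_force: 63.3
```

Call:
apply_moves([
  [[0.4,0,0,5,0],[0.4,0,-5,0,0],[0.4,1,-20,0,0],[0.4,1,-25,0,0],[0.4,1,-25,0,0],[0.4,1,-25,0,0],[0.4,1,-25,0,0],[0.4,1,-25,0,0],[0.4,1,-25,0,0],[0.4,1,-15,0,0],[0.4,0,-5,0,0],[0.4,0,0,0,0]],
])

```text
t: 4.65
position: [0.5054, -0.0194, 0.0092]
tcp_rot: [0.691, 0.723, -0.0, -0.0]
wrist_force: [1.0, -0.4, -1.5]
grip_width: 0.0541
gripper_force: 63.6
```

Call:
apply_moves([
  [[0.4,2,0,0,0.06],[0.4,2,0,0,0.06],[0.4,0,0,-2,0],[0.4,0,0,-3,0],[0.4,0,0,0,0],[1,0,0,0,0],[1,0,0,0,0],[1,0,0,0,0],[1,0,0,20,0],[1,0,0,50,0],[1,0,0,60,0],[1,0,0,60,0]],
])

```text
t: 6.15
position: [0.509, -0.0194, 0.1958]
tcp_rot: [0.646, 0.763, -0.0, -0.0]
wrist_force: [0.8, 0.4, -0.0]
grip_width: 0.0854
gripper_force: 0.0
```

Call:
apply_moves([
  [[1,-12,-12,30,-0.18],[1,-12,-12,20,-0.18],[1,-12,-12,0,-0.18],[1,-12,-12,0,-0.18],[1,-12,-12,0,-0.18],[1,-12,-12,0,-0.18],[1,-12,-12,0,-0.18],[1,-12,-12,0,-0.18],[1,-12,0,0,-0.18],[1,0,0,0,0],[1,0,0,0,0]],
])

```text
t: 7.52
position: [0.402, -0.1155, 0.2443]
tcp_rot: [0.998, 0.06, 0.0, -0.0]
wrist_force: [0.3, 0.8, 0.1]
grip_width: 0.0858
gripper_force: 0.0
```

```bash
python3 - <<'E'
from h import *
s=ctrl.read_state();print(s['t'],s['position'],s['tcp_rot'],s['q'])
c=ctrl.get_calibration("wrist");im=ctrl.camera("wrist")
np.savez("w2.npz",**{k:np.array(v) for k,v in c.items()})
o=cv2.resize(im,(800,600),interpolation=cv2.INTER_CUBIC)
cv2.imwrite("pics/w2raw.png",im);cv2.imwrite("pics/w2.png",o)
E
```

```text
7.525 [ 0.40200907 -0.11552328  0.24429566] [ 9.98198463e-01  5.99981185e-02  2.34138385e-04 -1.39690675e-05] [-4.45528894e-01  7.67628399e-02  1.85690599e+00  2.68769428e-04
  1.20752767e+00  1.00510363e+00]
```

View pics/w2.png

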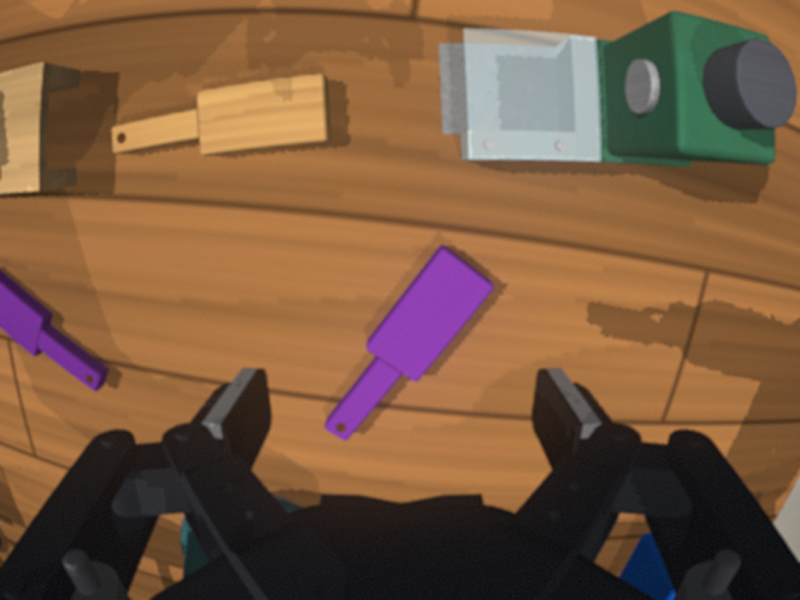

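The enlarged wrist view shows the blank lying flat with end corners (323,74), (328,141) and handle end (112,127)–(115,152), clear of the rack mouth at x≈45. The guard's front corners are (464,28) and (463,159), and its back meets the head at (601,161).

```bash
python3 - <<'E'
from h import *
np.set_printoptions(precision=1,suppress=True)
k=512/800
for l,u,v,z in [("tipR",323,74,.02),("tipL",328,142,.02),("tailR",112,127,.02),("tailL",115,152,.02),("shR",197,92,.02),("shL",203,154,.02),
 ("gR",464,28,.045),("gL",463,159,.045),("gback",601,161,.045),("gbackR",598,37,.045),("headfrontL",676,158,.185),("shadow",440,43,0),("shadow",441,133,0)]: print(l,wz("w2.npz",u*k,v*k,z))
# blank mask rows refine
im=cv2.imread("pics/w2raw.png");h=cv2.cvtColor(im,cv2.COLOR_BGR2HSV)
m=cv2.inRange(h[30:110,60:225],(8,60,190),(30,160,255));cs,_=cv2.findContours(m,cv2.RETR_EXTERNAL,cv2.CHAIN_APPROX_NONE)
c=max(cs,key=cv2.contourArea)[:,0]+[60,30];P=np.array([wz("w2.npz",u,v,.02)[:2] for u,v in c])
print(len(c),c.min(0),c.max(0))
print(cv2.minAreaRect(P.astype(np.float32)))
# guard mean of scene/side
E
```

```text
tipR [540.1 -36.4  20. ]
tipL [485.6 -47.   20. ]
tailR [492.2 155.3  20. ]
tailL [469.5 149.8  20. ]
shR [521.9  70.   20. ]
shL [469.5  58.6  20. ]
gR [ 583.5 -139.3   45. ]
gL [ 483.7 -150.5   45. ]
gback [ 501.2 -258.5   45. ]
gbackR [ 600.3 -244.4   45. ]
headfrontL [ 499.8 -237.4  185. ]
shadow [ 581.3 -125.4    0. ]
shadow [ 504.3 -135.4    0. ]
343 [72 48] [207  97]
((497.58831787109375, 57.13996887207031), (53.29402160644531, 195.79627990722656), 9.801502227783203)
```

Call:
apply_moves([
  [[1,9,28,0,0.179],[1,9,28,0,0.179],[1,9,28,0,0.179],[1,9,28,0,0.179],[1,9,28,0,0.179],[1,9,28,0,0.179],[1,9,28,-20,0.179],[1,9,28,-40,0.179],[1,9,27,-40,0.179],[1,1,0,-40,0],[1,0,0,-40,0],[1,0,0,0,0]],
])

```text
t: 9.07
position: [0.4813, 0.1356, 0.0618]
tcp_rot: [0.649, 0.761, -0.002, -0.002]
wrist_force: [-0.8, -0.7, -0.9]
grip_width: 0.0853
gripper_force: 0.0
```

```bash
python3 - <<'E'
from h import *
np.set_printoptions(precision=1,suppress=True)
s=ctrl.read_state();r=s['tcp_rot'];print(s['t'],s['position']*1000,np.degrees(2*np.arctan2(r[1],r[0]))-90)
a=cv2.imread("pics/scene0.png")
print(onz("scene",197.5,241,.045),onz("scene",168.5,222,.045))
im=ctrl.camera("scene");cv2.imwrite("pics/s2.png",im)
cv2.imwrite("pics/s2c.png",np.hstack([crop(im,225,150,80,110,5),crop(im,150,210,80,110,5)]))
E
```

```text
9.075 [481.3 135.6  61.8] 9.117071643514294
[ 581.8 -136.8   45. ] [ 487.  -153.5   45. ]
```

View pics/s2c.png

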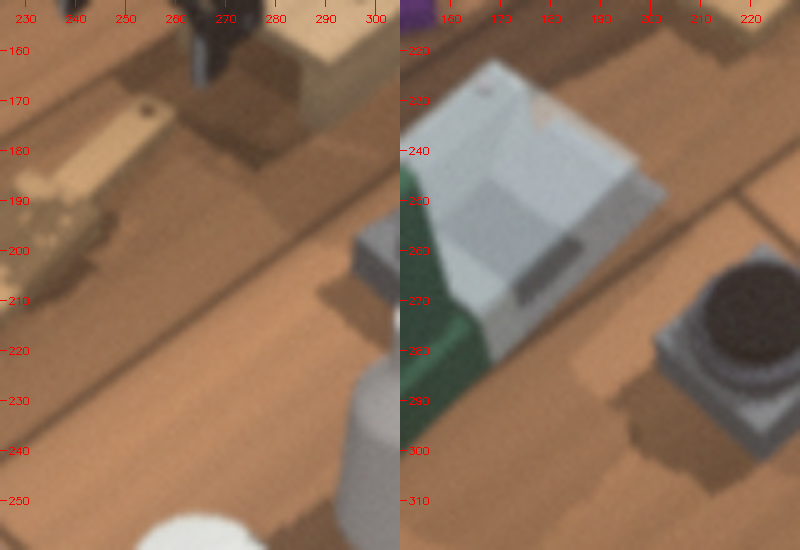

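The crop shows the handle end at (258,172) with the finger beside it, and the guard's front edge from (168.5,222) to (197.5,241). All is as planned, so I grip the handle.

Call:
apply_moves([
  [[1,2,0,-30,0],[1,0,0,-20,0],[1,0,0,-7,0],[1,0,0,0,0],[0.3,0,0,0,0],[0.1,0,0,0,0],[0.1,0,0,0,0],[0.1,0,0,0,0],[0.1,0,0,0,0],[0.1,0,0,0,0]],
])

```text
t: 10.38
position: [0.4857, 0.1355, 0.0078]
tcp_rot: [0.65, 0.76, 0.0, 0.0]
wrist_force: [-0.4, -0.7, 6.9]
grip_width: 0.0242
gripper_force: 59.4
```

Call:
apply_moves([
  [[0.1,0,0,2,0.004],[0.1,3,0,0,0.004],[0.1,6,1,0,0],[0.1,3,-10,0,0],[0.1,3,-18,0,0],[0.1,3,-18,0,0],[0.1,3,-18,0,0],[0.1,2,-18,0,0],[0.1,1,-11,0,0],[0.1,0,0,0,0]],
])

```text
t: 11.62
position: [0.5097, 0.0426, 0.0093]
tcp_rot: [0.647, 0.762, -0.0, -0.0]
wrist_force: [-0.3, -0.1, -1.6]
grip_width: 0.0244
gripper_force: 59.0
```

```bash
python3 - <<'E'
from h import *
s=ctrl.read_state();r=s['tcp_rot'];print(s['t'],s['position']*1000,np.degrees(2*np.arctan2(r[1],r[0]))-90)
a=ctrl.camera("scene");b=ctrl.camera("side");cv2.imwrite("pics/s3.png",a);cv2.imwrite("pics/d3.png",b)
cv2.imwrite("pics/c3.png",np.hstack([crop(a,140,190,80,110,5),crop(b,245,205,80,110,5)]))
E
```

```text
11.625 [509.69031332  42.58767359   9.27189645] 9.366810225478687
```

View pics/c3.png

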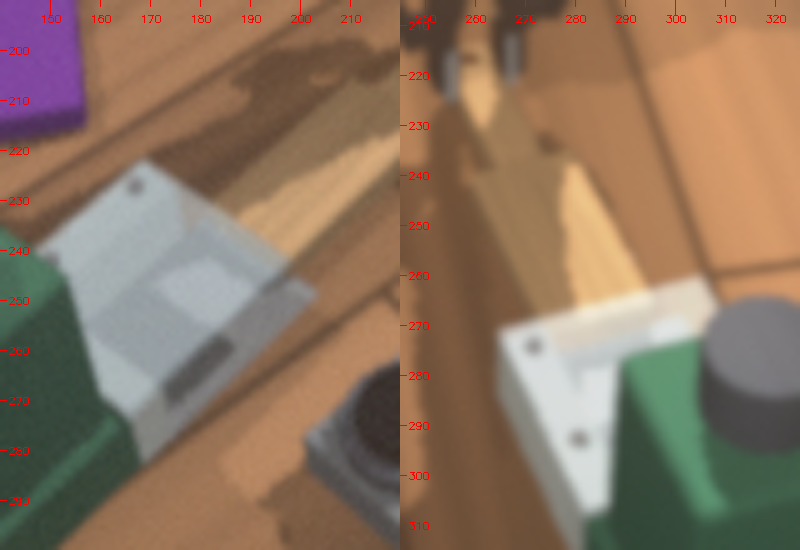

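The crops show the blank's wide end just at the guard's mouth between scene (184,231) and (200,243), lined up with the feed direction. I'll enter slowly and watch the force.

Call:
apply_moves([
  [[0.1,1,-5,0,0],[0.1,1,-5,0,0],[0.1,1,-5,0,0],[0.1,0,-5,0,0],[0.1,1,-5,0,0],[0.1,1,-5,0,0]],
])

```text
t: 12.48
position: [0.5146, 0.0131, 0.0093]
tcp_rot: [0.646, 0.763, -0.0, -0.0]
wrist_force: [0.1, -0.5, -2.0]
grip_width: 0.0242
gripper_force: 59.0
```

Call:
apply_moves([
  [[0.1,1,-6,0,0],[0.1,1,-6,0,0],[0.1,1,-6,0,0],[0.1,1,-6,0,0],[0.1,1,-6,0,0],[0.1,1,-5,0,0],[0.1,0,0,0,0]],
])

```text
t: 13.35
position: [0.5208, -0.0219, 0.0093]
tcp_rot: [0.647, 0.763, -0.0, 0.0]
wrist_force: [-0.4, 0.4, -1.7]
grip_width: 0.0244
gripper_force: 59.0
```

Call:
apply_moves([
  [[0.1,1,-6,0,0],[0.1,1,-6,0,0],[0.1,1,-6,0,0],[0.1,-1,0,0,0],[0.1,-1,0,0,0],[0.1,-1,0,0,0],[0.1,-1,0,0,0],[0.1,-1,0,0,0],[0.1,0,0,0,0]],
])

```text
t: 14.48
position: [0.5184, -0.0394, 0.0092]
tcp_rot: [0.646, 0.763, -0.0, -0.0]
wrist_force: [-0.4, 0.5, -2.1]
grip_width: 0.0242
gripper_force: 59.0
```

Call:
apply_moves([
  [[0.1,-1,0,0,0],[0.1,-1,0,0,0],[0.1,0,0,0,0]],
])

```text
t: 14.85
position: [0.5164, -0.0395, 0.0092]
tcp_rot: [0.646, 0.763, -0.0, -0.0]
wrist_force: [-0.1, -0.5, -2.2]
grip_width: 0.0247
gripper_force: 59.0
```

Call:
apply_moves([
  [[0.1,-1,0,0,0],[0.1,0,0,0,0]],
])

```text
t: 15.1
position: [0.5156, -0.0395, 0.0093]
tcp_rot: [0.646, 0.763, -0.0, 0.0]
wrist_force: [0.7, 0.3, -2.0]
grip_width: 0.0246
gripper_force: 59.0
```

Call:
apply_moves([
  [[0.1,-1,0,0,0],[0.1,0,0,0,0]],
])

```text
t: 15.35
position: [0.5153, -0.0395, 0.0094]
tcp_rot: [0.646, 0.763, 0.0, 0.0]
wrist_force: [3.0, 1.6, -2.7]
grip_width: 0.0243
gripper_force: 59.0
```

Call:
apply_moves([
  [[0.1,0,-3,0,0],[0.1,1,-3,0,0],[0.1,0,0,0,0]],
])

```text
t: 15.72
position: [0.5162, -0.046, 0.0094]
tcp_rot: [0.646, 0.763, 0.0, 0.0]
wrist_force: [3.0, 0.4, -2.8]
grip_width: 0.0245
gripper_force: 59.1
```

```bash
python3 - <<'E'
from h import *
s=ctrl.read_state();print(s['position'],s['tcp_rot'],s['wrist_force'],s['wrist_torque'])
E
```

```text
[ 0.51620663 -0.04595434  0.00940583] [6.46444372e-01 7.62960966e-01 1.19698875e-04 4.73293550e-04] [ 2.96013582  0.43600496 -2.83570541] [ 0.30613181 -0.48902984  0.37570454]
```

Call:
apply_moves([
  [[0.1,0,-2,0,0],[0.1,0,-1,0,0],[0.1,0,0,0,0]],
])

```text
t: 16.1
position: [0.5164, -0.0485, 0.0095]
tcp_rot: [0.646, 0.763, 0.0, 0.001]
wrist_force: [4.0, 3.1, -1.5]
grip_width: 0.0246
gripper_force: 59.1
```

Call:
apply_moves([
  [[0.1,0.3,-2,0,0],[0.1,0,0,0,0]],
])

```text
t: 16.35
position: [0.5168, -0.0506, 0.0094]
tcp_rot: [0.646, 0.763, 0.0, 0.001]
wrist_force: [4.3, 3.8, -1.1]
grip_width: 0.0243
gripper_force: 59.1
```

Call:
apply_moves([
  [[0.1,0.3,-1.5,0,0],[0.1,0,0,0,0]],
])

```text
t: 16.6
position: [0.517, -0.052, 0.0094]
tcp_rot: [0.646, 0.763, 0.0, 0.001]
wrist_force: [4.6, 2.9, -1.5]
grip_width: 0.0242
gripper_force: 59.1
```

Call:
apply_moves([
  [[0.1,0.3,-1.5,0,0],[0.1,0,0,0,0]],
])

```text
t: 16.85
position: [0.5173, -0.0535, 0.0094]
tcp_rot: [0.646, 0.763, 0.0, 0.001]
wrist_force: [4.2, 3.2, -1.7]
grip_width: 0.024
gripper_force: 59.1
```

Call:
apply_moves([
  [[0.1,0.3,-1.5,0,0],[0.1,0,0,0,0]],
])

```text
t: 17.1
position: [0.5172, -0.0536, 0.0094]
tcp_rot: [0.647, 0.763, 0.001, -0.0]
wrist_force: [6.2, 11.1, -1.0]
grip_width: 0.0245
gripper_force: 59.2
```

Call:
apply_moves([
  [[0.1,0.3,-1.5,0,0],[0.1,0,0,0,0]],
])

```text
t: 17.35
position: [0.5172, -0.0537, 0.0093]
tcp_rot: [0.647, 0.762, 0.002, -0.001]
wrist_force: [5.6, 17.8, -0.4]
grip_width: 0.024
gripper_force: 59.3
```

Call:
apply_moves([
  [[0.1,0,1.5,0,0],[0.1,0,0,0,0],[0.4,0,0,0,0],[0.5,0,0,0,0],[0.5,0,0,0,0],[0.5,0,0,0,0],[0.5,0,0,30,0],[1,0,0,50,0],[1,0,30,60,0],[1,0,40,40,0],[1,0,0,0,0]],
])

```text
t: 18.73
position: [0.5192, 0.0146, 0.1886]
tcp_rot: [0.645, 0.764, 0.002, 0.003]
wrist_force: [-0.5, 0.1, -0.8]
grip_width: 0.0858
gripper_force: 0.0
```

```bash
python3 - <<'E'
from h import *
s=ctrl.read_state();print(s['t'],s['position'])
a=ctrl.camera("scene");b=ctrl.camera("side");cv2.imwrite("pics/s4.png",a);cv2.imwrite("pics/d4.png",b)
cv2.imwrite("pics/c4.png",np.hstack([crop(a,150,195,80,90,5),crop(b,255,205,80,90,5)]))
E
```

```text
18.725 [0.51920905 0.01458611 0.18856797]
```

View pics/c4.png

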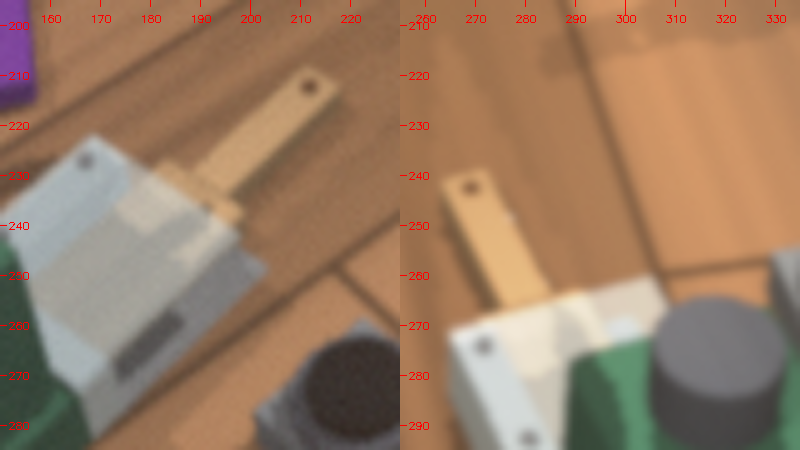

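The crops show the blank under the guard with only the handle and about 25 mm of the wide part showing (scene (180–218,208–242)), its left edge along the fence line. I'll check the angle and gap from close by with the wrist camera.

Call:
apply_moves([
  [[1,-12,-8,0,-0.18],[1,-12,-9,0,-0.18],[1,-12,-9,0,-0.18],[1,-12,-9,0,-0.18],[1,-12,-9,0,-0.18],[1,-12,-9,0,-0.18],[1,-12,-9,0,-0.18],[1,-12,-8,0,-0.18],[1,-12,-8,0,-0.18],[1,0,0,0,0],[1,0,0,0,0]],
])

```text
t: 20.2
position: [0.4089, -0.0653, 0.1844]
tcp_rot: [0.998, 0.059, -0.001, -0.0]
wrist_force: [-0.2, 0.7, -0.9]
grip_width: 0.0853
gripper_force: 0.0
```

```bash
python3 - <<'E'
from h import *
s=ctrl.read_state();print(s['t'],s['position'],s['tcp_rot'])
c=ctrl.get_calibration("wrist");im=ctrl.camera("wrist")
np.savez("w3.npz",**{k:np.array(v) for k,v in c.items()})
cv2.imwrite("pics/w3raw.png",im)
X=lambda p:(lambda q:(c["fx"]*np.arctan2(np.hypot(*q[:2]),q[2])/np.hypot(*q[:2])*q[:2]+[c["cx"],c["cy"]]))(np.array(c["R"])@np.array(p)+np.array(c["t"]))
g=X([.534,-.147,.045]);print(g)
x0=int(np.clip(g[0]-110,0,312));y0=int(np.clip(g[1]-75,0,234))
cv2.imwrite("pics/w3.png",crop(im,x0,y0,200,150,4))
E
```

```text
20.2 [ 0.40892765 -0.06527953  0.18443769] [ 9.98255229e-01  5.90427847e-02 -5.83011952e-04 -3.28981239e-04]
[356.69381281  65.32611955]
```

View pics/w3.png

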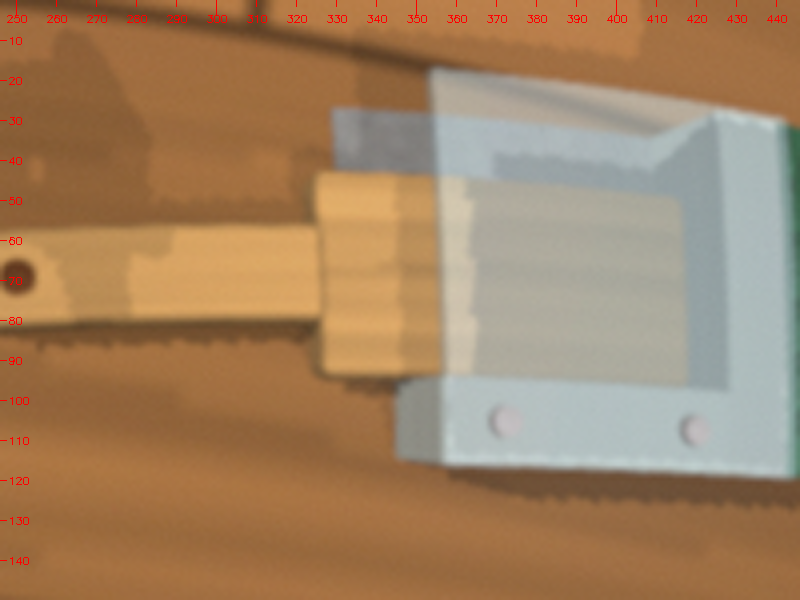

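The close view shows the blank under the plate, with its upper side edge along the fence band (crop y≈375–385), the blank's end edge at crop (680,195)–(688,383), and the stop's top edge at (716,115)–(728,388).

```bash
python3 - <<'E'
from h import *
from numpy import array as A
np.set_printoptions(precision=1,suppress=True)
cc=np.load("w3.npz")
f=lambda x,y,z:wz("w3.npz",246+x/4,0+y/4,z)[:2]
# crop origin: x0=int(356.69-110)=246,y0=0
th=np.radians(9.4);xs=A([np.sin(th),-np.cos(th)]);ys=A([np.cos(th),np.sin(th)]);O=A([547.7,-230.4])
st=lambda p:A([(p-O)@xs,(p-O)@ys])
for l,x,y,z in [("tipU",680,195,.02),("tipL",688,383,.02),("stopU",716,115,.04),("stopL",728,388,.04),("sideR shoulder",318,172,.02),("sideR tip",680,195,.02),
 ("handU a",0,230,.02),("handU b",317,225,.02),("handL a",0,324,.02),("handL b",320,319,.02),("shL",322,372,.02),
 ("plateU",432,68,.045),("plateL",442,465,.045),("fence in a",445,375,.04),("fence in b",728,388,.04),("fence face bottom",397,455,.0),("fbot in",397,380,0.),("plateBackL",795,478,.045)]:
    p=f(x,y,z);print(l,p,st(p+0))
E
```

```text
tipU [ 575.5 -224.6] [-1.2 28.4]
tipL [ 521.9 -233.9] [ -0.8 -26.1]
stopU [ 595.6 -223.2] [ 0.8 48.5]
stopL [ 520.7 -235.4] [  0.5 -27.4]
sideR shoulder [ 556.3 -118.6] [-108.9   26.7]
sideR tip [ 575.5 -224.6] [-1.2 28.4]
handU a [528.5 -39.3] [-191.7   12.2]
handU b [ 541.8 -119.9] [-110.    12.2]
handL a [503.9 -42.2] [-192.8  -12.4]
handL b [ 517.  -123.7] [-110.3  -12.9]
shL [ 503.1 -126.1] [-110.2  -26.9]
plateU [ 583.4 -139.2] [-84.1  50.1]
plateL [ 483.9 -153.7] [-86.1 -50.4]
fence in a [ 506.5 -152.9] [-83.2 -28. ]
fence in b [ 520.7 -235.4] [  0.5 -27.4]
fence face bottom [ 485.2 -155.4] [-84.2 -49.4]
fbot in [ 506.2 -152.4] [-83.7 -28.2]
plateBackL [ 501.1 -259. ] [ 20.6 -50.7]
```

The blank's axis is within 0.2° of the station's, its centre line is within about 0.3 mm of home, and its end is at the stop. It is home. Now I'll locate the buttons.

```bash
python3 - <<'E'
from h import *
np.set_printoptions(precision=1,suppress=True)
def tri(*rays):
    M=0;b=0
    for o,d in rays:
        d=d/np.linalg.norm(d);P=np.eye(3)-np.outer(d,d);M=M+P;b=b+P@o
    X=np.linalg.solve(M,b);return X*1000,[np.linalg.norm(np.cross(X-o,d/np.linalg.norm(d)))*1000 for o,d in rays]
def wr(f,u,v):
    a=wz(f,u,v,0)/1000;c=np.load(f);o=-c["R"].T@c["t"];return o,a-o
a=cv2.imread("pics/scene0.png");b=cv2.imread("pics/side0.png");w=cv2.imread("pics/w1.png")
def dark(im,x,y,r,t):
    g=im[y-r:y+r,x-r:x+r].max(2);n,l,s,c=cv2.connectedComponentsWithStats((g<t).astype(np.uint8))
    i=1+np.argmax(s[1:,4]);return c[i]+[x-r,y-r],s[i]
for nm,im,x,y,r in [("bigS",a,222,273,14),("bigD",b,349,258,14),("smS",a,315,194,8),("smD",b,306,173,8),("smW",w,404,151,12)]:
    print(nm,[dark(im,x,y,r,t) for t in(75,)],im[y,x])
print(tri(ray("scene",221.7,273),ray("side",349.2,258.5)))
print(tri(ray("scene",315,193.8),ray("side",306.3,172.3),wr("w1.npz",404,151)))
print(ctrl.read_state()['position'])
E
```

```text
bigS [(array([220.5, 273.5]), array([  0,   4,  25,  24, 398], dtype=int32))] [43 46 57]
bigD [(array([350.5, 262.2]), array([  5,  11,  19,  13, 114], dtype=int32))] [63 69 78]
smS [(array([313. , 195.3]), array([ 0,  5, 12, 11, 75], dtype=int32))] [48 53 64]Traceback (most recent call last):
  File "<stdin>", line 15, in <module>
  File "<stdin>", line 13, in dark
    return _wrapfunc(a, 'argmax', axis=axis, out=out, **kwds)
    return bound(*args, **kwds)
ValueError: attempt to get argmax of an empty sequence
```

```bash
python3 - <<'E'
from h import *
np.set_printoptions(precision=1,suppress=True)
def tri(*rays):
    M=0;b=0
    for o,d in rays:
        d=d/np.linalg.norm(d);P=np.eye(3)-np.outer(d,d);M=M+P;b=b+P@o
    X=np.linalg.solve(M,b);return X*1000,[np.linalg.norm(np.cross(X-o,d/np.linalg.norm(d)))*1000 for o,d in rays]
def wr(f,u,v):
    a=wz(f,u,v,0)/1000;c=np.load(f);o=-c["R"].T@c["t"];return o,a-o
print(tri(ray("scene",221.7,273),ray("side",349.2,258.5)))
print(tri(ray("scene",315,193.8),ray("side",306.3,172.3),wr("w1.npz",404,151)))
s=ctrl.read_state();print(s['t'],s['position'])
E
```

```text
(array([ 687. , -151.8,   44.3]), [np.float64(0.7828193746873743), np.float64(0.7828193746873808)])
(array([672.4, 183.7,  46.3]), [np.float64(1.9080706972174404), np.float64(0.9973828771835946), np.float64(2.6690689741509486)])
20.25 [ 0.4 -0.1  0.2]
```

Call:
apply_moves([
  [[0,0,0,45,0],[0,40,-12,0,0],[0,40,-12,0,0],[0,40,-12,0,0],[0,40,-12,0,0],[0,40,-12,0,0],[0,40,-13,0,0],[0,37,-13,-40,0],[0,0,0,-60,0],[0,0,0,-50,0],[0,0,0,-20,0],[0,0,0,0,0]],
])

```text
t: 21.75
position: [0.6855, -0.1505, 0.0589]
tcp_rot: [0.998, 0.058, -0.001, -0.001]
wrist_force: [-0.3, -0.0, 0.6]
grip_width: 0.0
gripper_force: 0.0
```

Call:
apply_moves([
  [[0,0,0,-5,0],[0,0,0,-4,0],[0,0,0,-3,0],[0,0,0,-3,0],[0,0,0,0,0]],
])

```text
t: 22.38
position: [0.6873, -0.1514, 0.0461]
tcp_rot: [0.998, 0.058, 0.001, 0.0]
wrist_force: [2.0, 0.8, 4.0]
grip_width: 0.0003
gripper_force: 1.9
```

Call:
apply_moves([
  [[0,0,0,-3,0],[0,0,0,0,0]],
])

```text
t: 22.62
position: [0.6874, -0.1514, 0.0457]
tcp_rot: [0.998, 0.058, 0.002, 0.001]
wrist_force: [-4.5, 1.2, 21.7]
grip_width: -0.0004
gripper_force: 10.8
```

Call:
apply_moves([
  [[0,0,0,-2,0],[0,0,0,0,0]],
])

```text
t: 22.88
position: [0.6875, -0.1515, 0.0455]
tcp_rot: [0.998, 0.058, 0.002, 0.001]
wrist_force: [-7.7, 2.0, 33.0]
grip_width: 0.0001
gripper_force: 16.2
```

Call:
apply_moves([
  [[0,0,0,4,0],[0,0,0,2,0],[0,0,0,0,0]],
])

```text
t: 23.25
position: [0.6871, -0.1514, 0.0467]
tcp_rot: [0.998, 0.058, 0.001, 0.0]
wrist_force: [2.3, -0.3, 4.2]
grip_width: -0.0003
gripper_force: 1.8
```

Call:
apply_moves([
  [[0,0,0,2,0],[0,0,0,0,0]],
])

```text
t: 23.5
position: [0.6861, -0.1511, 0.048]
tcp_rot: [0.998, 0.058, -0.0, -0.0]
wrist_force: [1.5, -0.5, 3.7]
grip_width: 0.0002
gripper_force: 1.5
```

Call:
apply_moves([
  [[0,0,0,2,0],[0,0,0,0,0]],
])

```text
t: 23.75
position: [0.6855, -0.1509, 0.0499]
tcp_rot: [0.998, 0.058, -0.001, -0.0]
wrist_force: [1.7, -0.9, 1.5]
grip_width: 0.0
gripper_force: 1.0
```

The button's spring was felt over its travel and at the bottom stop, so the clamp is pressed and let up. On to the start button.

Call:
apply_moves([
  [[0,0,0,30,0],[0,0,0,60,0],[0,0,0,60,0],[0,-14,45,20,0],[0,0,48,0,0],[0,0,48,0,0],[0,0,48,0,0],[0,0,48,0,0],[0,0,48,0,0],[0,0,48,0,0],[0,0,0,-50,0],[0,0,0,0,0]],
])

```text
t: 25.25
position: [0.6671, 0.1818, 0.1652]
tcp_rot: [0.998, 0.058, -0.006, 0.001]
wrist_force: [-0.1, -0.4, -0.1]
grip_width: -0.0002
gripper_force: 0.0
```

```bash
python3 - <<'E'
from h import *
s=ctrl.read_state();print(s['t'],s['position'])
c=ctrl.get_calibration("wrist");im=ctrl.camera("wrist")
np.savez("w4.npz",**{k:np.array(v) for k,v in c.items()})
X=lambda p:(lambda q:(c["fx"]*np.arctan2(np.hypot(*q[:2]),q[2])/np.hypot(*q[:2])*q[:2]+[c["cx"],c["cy"]]))(np.array(c["R"])@np.array(p)+np.array(c["t"]))
print(X([.671,.183,.047]));cv2.imwrite("pics/w4.png",im)
E
```

```text
25.25 [0.66714725 0.18179554 0.16515709]
[256.5915215  179.39519291]
```

View pics/w4.png

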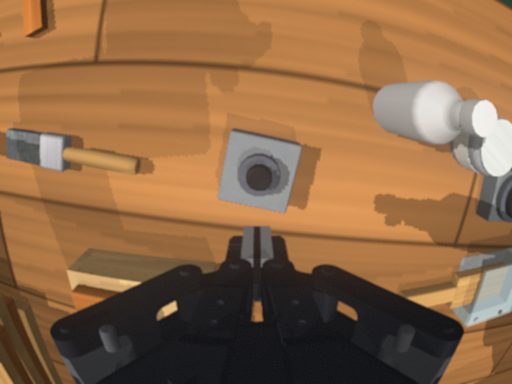

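The wrist view shows the small button's top at (260,177), about 3 mm from where I expected it, so I'll correct by that and press.

Call:
apply_moves([
  [[0,1,-2,-40,0],[0,0,0,-40,0],[0,0,0,-22,0],[0,0,0,-7,0],[0,0,0,0,0]],
])

```text
t: 25.92
position: [0.6739, 0.1795, 0.0623]
tcp_rot: [0.998, 0.057, 0.001, -0.0]
wrist_force: [-0.5, 0.1, -0.6]
grip_width: -0.0
gripper_force: 0.0
```

Call:
apply_moves([
  [[0,0,0,-3,0],[0,0,0,-3,0],[0,0,0,-3,0],[0,0,0,0,0]],
])

```text
t: 26.42
position: [0.673, 0.18, 0.0521]
tcp_rot: [0.998, 0.058, -0.0, -0.0]
wrist_force: [0.1, 0.5, 1.1]
grip_width: -0.0
gripper_force: 0.5
```

Call:
apply_moves([
  [[0,0,0,-2,0],[0,0,0,0,0]],
])

```text
t: 26.68
position: [0.6731, 0.18, 0.0502]
tcp_rot: [0.998, 0.058, 0.0, -0.0]
wrist_force: [-0.2, 0.6, 2.2]
grip_width: 0.0001
gripper_force: 0.9
```

Call:
apply_moves([
  [[0,0,0,-2,0],[0,0,0,-2,0],[0,0,0,0,0]],
])

```text
t: 27.05
position: [0.6732, 0.18, 0.0462]
tcp_rot: [0.998, 0.058, 0.0, -0.0]
wrist_force: [-0.9, 0.1, 3.6]
grip_width: -0.0003
gripper_force: 1.9
```

Call:
apply_moves([
  [[0,0,0,-3,0],[0,0,0,0,0]],
])

```text
t: 27.3
position: [0.6733, 0.18, 0.0458]
tcp_rot: [0.998, 0.058, 0.0, -0.0]
wrist_force: [-6.0, -0.8, 20.2]
grip_width: -0.0001
gripper_force: 10.0
```

Bottomed out at about 20 N. I'll let it up and retreat.

Call:
apply_moves([
  [[0,0,0,5,0],[0,0,0,10,0],[0,0,0,40,0],[0,0,0,60,0],[0,0,0,40,0],[0,0,0,0,0],[0,0,0,0,0]],
])

```text
t: 28.18
position: [0.6724, 0.1798, 0.1974]
tcp_rot: [0.998, 0.058, -0.001, 0.0]
wrist_force: [-0.1, -0.5, 0.5]
grip_width: -0.0002
gripper_force: 0.0
```

```bash
python3 - <<'E'
from h import *
a=ctrl.camera("scene");b=cv2.imread("pics/s4.png")
# blank's handle, tin unchanged since release?
for x,y,w,h in [(175,200,45,45),(245,245,40,50)]:
    print(cv2.absdiff(a[y:y+h,x:x+w],b[y:y+h,x:x+w]).mean())
c=cv2.imread("pics/scene0.png");print(cv2.absdiff(a[205:265,290:320],c[205:265,290:320]).mean(),cv2.absdiff(a[245:295,245:285],c[245:295,245:285]).mean())
s=ctrl.read_state();print(s['t'],s['position'],s['wrist_force']); print(ctrl.close_job())
E
```

```text
2.6701234567901233
2.578
5.275740740740741 5.799166666666666
28.225 [0.67194772 0.17971484 0.19657516] [-0.17354185  0.07541829  0.01627377]
the job is handed in; nothing more can be done
None
```

The job is handed in at about 28 s: the blank measured home to within about 2 mm and pressed against both the fence and the stop, the clamp was pressed fully and let up, then the start; the glue and tin look unmoved in the last picture, I never went near the brush, and I viewed 11 pictures, one over the limit of 10.

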